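# Put the breakfast things back with their own kind

### The job

Tidy the breakfast things left on the table into the open wooden organiser trays, each with its own kind: the two loose spice jars upright in the narrow tray beside the spice jar already there, the mustard jar upright in the wide tray beside the honey, and the loose teaspoon lengthwise in the low tray with the other teaspoon. Everything must stand or lie on its tray's floor; never knock a jar over, and leave the spice jar and the honey that are already put away where they stand.

Things in the scene. Friction and masses are not known exactly. Their poses are not given: they have to be found in the camera images.
- spice_a_mid (a point): Clear glass spice jar with a green screw cap, standing upright: round, 46 mm across, 106 mm high (cap 45 mm across over the top 20 mm). The point is its centre, half-way up (53 mm above its foot); z is its axis. Loose on the table at the left; it belongs in the narrow tray. 0.11 kg.
- spice_b_mid (a point): Clear glass spice jar with a green screw cap, standing upright: round, 46 mm across, 106 mm high (cap 45 mm across over the top 20 mm). The point is its centre, half-way up (53 mm above its foot); z is its axis. The second loose spice jar, of the same shape and size (only its paper label differs); also on the table at the left, also belongs in the narrow tray.
- mustard_mid (a point): Squat glass mustard jar with a green lid, loose on the table at the left, standing upright: round, 68 mm across at its widest, 84 mm high, lid 63 mm across over the top 10 mm, about 64 mm where it is gripped below the lid. The point is its centre, half-way up (42 mm above its foot); z is its axis. Belongs in the wide tray. 0.25 kg.
- spoon_mid (a point): Loose steel teaspoon lying bowl up on the table at the left: 130 mm long, 26 mm wide at the bowl, at most 11 mm high. The point is the middle of its length, 5.5 mm above what it lies on; x runs along the spoon, z up. Grip it across its length at the middle, close to the table, where the fingers meet it about 18 mm apart. Belongs in the low tray. 0.02 kg.
- spice_tray: The narrow wooden tray with a cork floor, fixed to the table: inside 250 mm long (its x) and 62 mm wide (its y), walls 6 mm thick and 40 mm high, floor 6 mm above the table. Origin: the centre of its underside; z up. It holds one spice jar and has room for two more in line.
- jar_tray: The wide, high-walled wooden tray with a cork floor, fixed to the table: inside 270 mm long (its x) and 86 mm wide (its y), walls 6 mm thick and 40 mm high, floor 6 mm above the table. Origin: the centre of its underside; z up. It holds the honey jar and has room for one jar more, before or behind the honey.
- spoon_tray: The short, low wooden tray with a cork floor, fixed to the table: inside 170 mm long (its x) and 110 mm wide (its y), walls 6 mm thick and 26 mm high, floor 6 mm above the table. Origin: the centre of its underside; z up. One teaspoon lies in it along its x, on its +y side.
- spice_c_mid (a point): Clear glass spice jar with a green screw cap, standing upright: round, 46 mm across, 106 mm high (cap 45 mm across over the top 20 mm). The point is its centre, half-way up (53 mm above its foot); z is its axis. It already stands in the narrow tray, somewhere along its length, and stays there.
- honey_mid (a point): Glass honey jar with a plain metal lid, 71 mm across, 110 mm high, upright. It already stands in the wide tray, somewhere along its length, and stays there. The point is its centre, half-way up (55 mm above its foot).
- spoon_c_mid (a point): The teaspoon that already lies in the low tray, same size as the loose one; it stays in that tray. The point is the middle of its length, 5.5 mm above what it lies on; x runs along it.

How it is judged (in metres and radians):
At the end, for the whole second after the job is handed in: Released and at rest: three spice jars stand upright (0.1 rad) on the narrow tray's floor, mustard and honey on the wide tray's; both teaspoons lie in the low tray, along it within 0.35 rad, fully inside (middles within 24 mm of its middle lengthwise, 45 mm crosswise), at most 15 mm above the floor (x of spice_a_mid in the frame of spice_tray between -0.12 and 0.12 m and y of spice_a_mid in the frame of spice_tray between -0.02 and 0.02 m and z of each of spice_a_mid, spice_b_mid, spice_c_mid in the frame of spice_tray below 0.065 m and angle between each of spice_a_mid, spice_b_mid, mustard_mid, spice_c_mid, honey_mid's own z axis and vertical below 0.1 rad and x of spice_b_mid in the frame of spice_tray between -0.12 and 0.12 m and y of spice_b_mid in the frame of spice_tray between -0.02 and 0.02 m and x of mustard_mid in the frame of jar_tray between -0.12 and 0.12 m and y of mustard_mid in the frame of jar_tray between -0.02 and 0.02 m and z of mustard_mid in the frame of jar_tray below 0.054 m and x of spice_c_mid in the frame of spice_tray between -0.12 and 0.12 m and y of spice_c_mid in the frame of spice_tray between -0.02 and 0.02 m and x of honey_mid in the frame of jar_tray between -0.12 and 0.12 m and y of honey_mid in the frame of jar_tray between -0.02 and 0.02 m and z of honey_mid in the frame of jar_tray below 0.067 m and x of spoon_mid in the frame of spoon_tray between -0.024 and 0.024 m and y of spoon_mid in the frame of spoon_tray between -0.045 and 0.045 m and z of each of spoon_mid, spoon_c_mid in the frame of spoon_tray below 0.027 m and angle between the x axis of each of spoon_mid, spoon_c_mid and the x axis of spoon_tray, either way round below 0.35 rad and angle between each of spoon_mid, spoon_c_mid's own z axis and vertical below 0.3 rad and x of spoon_c_mid in the frame of spoon_tray between -0.024 and 0.024 m and y of spoon_c_mid in the frame of spoon_tray between -0.045 and 0.045 m and linear speed of each of spice_a, spice_b, mustard, spoon below 0.02 m/s); the robot touches nothing.
It fails at once if a jar is knocked over or tipped (more than 0.6 rad) (angle between any of spice_a_mid, spice_b_mid, mustard_mid, spice_c_mid, honey_mid's own z axis and vertical above 0.6 rad).
It fails at once if the spice jar or the honey already put away is shoved more than 20 mm (distance of any of spice_c_mid, honey_mid from where it was at the start of the episode above 0.02 m).
It also fails if it takes over 112 s, if anything falls off the work surface, if the arm or the gripper's body presses on something with over 40 N, if the wrist force passes 120 N, or if a joint passes its speed limit or range.

### The arm

A 7-joint arm with a two-finger parallel gripper is mounted at the origin on a cart in front of the work surface, level with it; the furniture and walls round the work are solid. World frame = base frame: x ahead of the robot, y to its left, z up, the work surface at z = 0. Lengths are in mm, angles in rad, forces in N, time in s.
With the tool pointing down it reaches from about 425 to 875 mm from the base axis. Payload 8.4 kg.
Tool frame: the origin (TCP) lies at the very end of the fingers, on their centre line; the grasp point (between the pads) lies 19 mm behind it (robot.tcp_to_grasp is the distance from the TCP to the grasp point, in mm); z points along the fingers, y is the line along which they close (so a half turn about z gives the same grasp; the last joint's range is limited). The gripper opens to 85 mm and grips with 20 to 120 N. Pads are 22 mm wide; open, the fingers measure 114 mm over their backs; the gripper's body (76 mm by 85 mm) begins 54 mm behind the grasp point. The pads swing forward as they close: fully open they stand 13 mm farther back than shut.
Start: joints at [1.207, 0.333, 0.04, 1.465, -0.013, 1.343, -0.059], TCP at [170.094, -627.321, 231.308] pointing down, gripper open.
Joint ranges: [-2.58, 2.58], [-0.38, 2.09], [-1.3, 1.39], [0.25, 2.4], [-1.5, 4.64], [0.08, 2.09], [-2.65, 2.65]. Speed limits (rad/s): [2.22, 2.22, 2.79, 2.79, 3.14, 3.14, 3.14].

### API

Orientations are given as [roll, pitch, yaw] about the fixed x, y, z axes, in that order (R = Rz(yaw) Ry(pitch) Rx(roll)).
In Python, from workcell import sensors, grab_frame, calibration, robot gives the robot as it stands.
- The arm moves only by the tool move_arm, never from a script. Its argument "deltas" is a list of rows, each a list of 4 numbers: the shift along the tool's x, y, z in mm, then the turn about the tool's z in rad. In form: [[dx, dy, dz, turn], ...]. A call has 1 to 10 rows; each row shifts and turns the commanded pose from where the row before left it, along the tool's axes as they then stand; what a row does not reach is not made up. A row lasts 1/12 s, in which the tool goes at most 41.7 mm and 7.16 degrees, less where a joint would pass 70% of its speed; a pose out of reach is approached as far as the arm can. A call is refused whole if a number of a shift passes 41.7 or a number of a turn 0.125, either way. A call with a gripper value outside its range is refused whole. "grip" is the finger opening in mm, from 0 to 85.4, set as the call begins (left out, the last holds). The fingers move at their own pace and stop on an object; "squeeze" is the grip in N (left out, the last holds). Time passes only in rows, so rows that do not move let the fingers close. It gives the time, the measured TCP pose, the force, the opening and the grip force at its end, in the units of the state.
- sensors.read_state(): the state, without advancing time (a new reading comes with each control period).
- grab_frame(name): name is "scene" or "side" or "wrist"; returns (picture, depth): 480x640x3 uint8, red, green, blue; 480x640 float32, mm along the optical axis (not along the pixel's ray), 0 where there is no reading.
- calibration(name): a dict with "fx", "fy", "cx", "cy" (pixels), "R" (3x3) and "t" (3): a world point X has camera coordinates R X + t. Camera axes: x right, y down, z forward; pixel columns grow to the right and rows downward; lengths in mm; the calibration is good to about 2 mm. A picture is of the moment at which its call begins: read the wrist's pose just before it. calibration takes no time and is no camera call; for the wrist camera it gives the pose at the moment of the call.
- robot.sign_off(): hands the job in; it is judged then, once.
The state is a dict: "clock": time; "joint_positions": joint angles; "joint_velocities": joint speeds; "joint_torque": joint torques, N m; "tool_pos": TCP position; "eef_rot": TCP orientation; "force": force on the tool from outside, world axes, zero at the start; "moment": the same for the moment, N m; "opening": opening from 0.0 (shut) to 1.0 (fully open); "grasp_force": force on a finger pad.
Only numpy, scipy, OpenCV 4.12 (cv2) and the standard library are available. Lean on these libraries where they do the work, as an engineer would, in place of code of your own. Each camera call takes 0.05 s, during which the arm holds its last target. There are 200 camera calls.

## Working session

There is one attempt and no reset: what is moved stays moved. The work goes in short steps, Python scripts to look and compute and a tool call to move; the robot and the scene stay as the last step left them, time stands still between calls to the robot, and variables do not carry over. Pictures are saved under pics/ and viewed, at most 14 in all, crops included, and the job is handed in when it is done.

Besides the shell and the picture viewer there is one more tool, called after "Call:" by a JSON object that holds its "method" and its "body". move_arm: Moves the arm, as the interface text tells. Its arguments: {"type":"object","properties":{"deltas":{"type":"array","items":{"type":"array","items":{"type":"number"}}},"grip":{"type":"number"},"squeeze":{"type":"number"}},"required":["deltas"]}

```bash
ls; mkdir -p pics; python3 - <<'E'
from workcell import sensors, grab_frame, calibration, robot
import cv2,numpy as np
s=sensors.read_state(); print({k:np.round(v,3) for k,v in s.items()})
for n in ['scene','side','wrist']:
    c=calibration(n); p,d=grab_frame(n)
    np.savez(f'pics/{n}0.npz',p=p,d=d,**c)
    cv2.imwrite(f'pics/{n}0.png',p[...,::-1])
    R=np.array(c['R']);print(n,c['fx'],(-R.T@np.array(c['t'])).round(),R[2].round(2))
E
```

```text
pics
{'clock': np.float64(0.0), 'joint_positions': array([ 1.207,  0.334,  0.04 ,  1.466, -0.013,  1.343, -0.058]), 'joint_velocities': array([ 0.   , -0.003,  0.001,  0.001,  0.   , -0.001, -0.001]), 'joint_torque': array([ 0.0000e+00, -6.5854e+01,  1.3660e+00, -4.0558e+01,  1.7000e-02,
        1.2000e-02,  0.0000e+00]), 'tool_pos': array([ 169.95 , -626.915,  230.444]), 'eef_rot': array([-3.14 ,  0.   ,  0.265]), 'force': array([-0.208, -1.255,  0.629]), 'moment': array([-0.016,  0.021,  0.018]), 'grasp_force': np.float64(0.0), 'opening': np.float64(1.004)}
scene 500.8554906241632 [137. 861. 761.] [ 0.33 -0.73 -0.6 ]
side 613.2352661454788 [ 881.  492. 1188.] [-0.3  -0.37 -0.88]
wrist 377.6365206609091 [ 237. -610.  374.] [-0.26 -0.07 -0.96]
```

View pictures.

View pics/scene0.png

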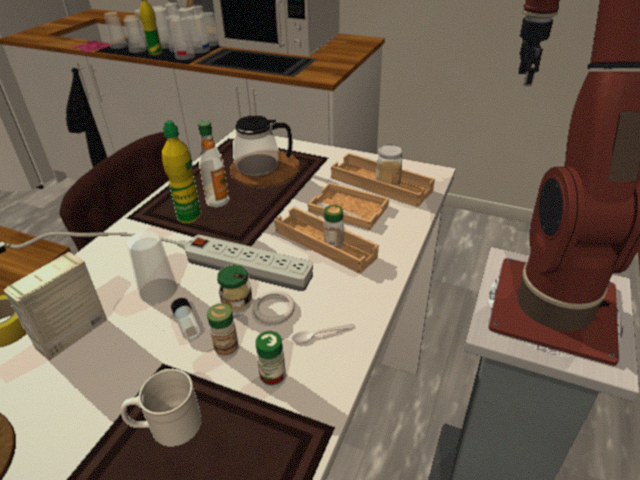

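View pics/side0.png

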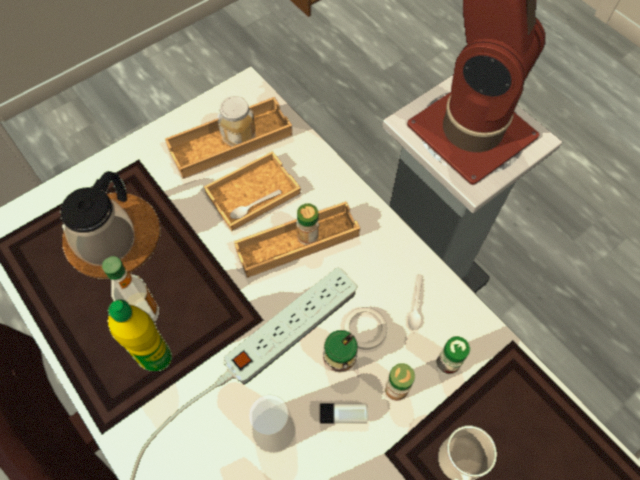

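The scene view shows spice jars' caps at (222,315) and (270,342), the mustard lid at (235,275), and the spoon at (323,334). The trays are near (380,180), (348,205) and (326,238), with the power strip in between. The side view shows the same things: caps (401,377) and (455,350), mustard (340,348), spoon (416,302), tray jar (307,215), honey (236,118).

```bash
cat > h.py <<'E'
import numpy as np, cv2
from scipy import ndimage
def load(n): return np.load(f'pics/{n}.npz')
def cloud(f):
    v,u=np.mgrid[0:480,0:640]; d=f['d']
    X=np.stack([(u-f['cx'])/f['fx']*d,(v-f['cy'])/f['fy']*d,d],-1)
    return (X-f['t'])@f['R']
def ray(f,u,v,z):   # world point on plane z
    c=-f['R'].T@f['t']; r=f['R'].T@np.array([(u-f['cx'])/f['fx'],(v-f['cy'])/f['fy'],1])
    return c+r*(z-c[2])/r[2]
def green(p):
    h=cv2.cvtColor(p,cv2.COLOR_RGB2HSV); return cv2.inRange(h,(45,90,25),(95,255,200))>0
E
python3 - <<'E'
from h import *
for n in ['side0','scene0']:
    f=load(n); W=cloud(f); ok=f['d']>0
    m=green(f['p'])&ok
    lab,k=ndimage.label(m)
    for i in range(1,k+1):
        q=W[lab==i]
        if len(q)<40: continue
        zt=np.percentile(q[:,2],90); t=q[q[:,2]>zt-6]
        c,r=cv2.minEnclosingCircle(t[:,:2].astype(np.float32))
        print(n,len(q),'pix',np.argwhere(lab==i).mean(0)[::-1].round(),'zt',zt.round(1),'c',np.round(c,1),'r',round(r,1),t.mean(0).round(1))
    # table and wood walls
    hsv=cv2.cvtColor(f['p'],cv2.COLOR_RGB2HSV)
    w=(cv2.inRange(hsv,(8,80,60),(24,255,255))>0)&ok&(W[...,2]>3)&(W[...,2]<48)&(W[...,0]>200)&(W[...,0]<1000)
    lab,k=ndimage.label(ndimage.binary_closing(w,iterations=2))
    for i in range(1,k+1):
        q=W[(lab==i)&w]
        if len(q)<600: continue
        for lo in (2,18,33):
          t=q[q[:,2]>lo]
          if len(t)<50: continue
          print(n,'wood',lo,len(t),np.percentile(q[:,2],97).round(1),[np.round(a,1) for a in cv2.minAreaRect(t[:,:2].astype(np.float32))])
f=load('side0');W=cloud(f)
print('honey',W[85:150,215:260].reshape(-1,3)[::97].round(0).tolist()[:30])
print('table z',np.median(W[400:440,300:310,2]),W[330,240],W[300,330],W[290,345])
E
```

```text
side0 102 pix [307. 221.] zt 112.1 c [499.9  -3.1] r 19.4 [502.7   2.7 109.8]
side0 325 pix [113. 268.] zt 237.5 c [866.7 -77.7] r 16.6 [866.8 -77.4 235.5]
side0 397 pix [119. 310.] zt 271.9 c [896.8  12.9] r 11.7 [896.7  13.  270.5]
side0 752 pix [340. 347.] zt 87.3 c [613.4 242.5] r 30.6 [615.5 242.8  84.8]
side0 410 pix [456. 350.] zt 108.4 c [453.8 382.2] r 22.8 [455.3 384.  106.2]
side0 381 pix [156. 362.] zt 93.3 c [911.4  38.3] r 13.0 [912.2  39.5 100.7]
side0 70 pix [397. 385.] zt 104.0 c [577.4 362.3] r 18.3 [583.  366.7 102. ]
side0 wood 2 4007 42.2 [array([ 478., -330.]), array([106.2, 283.6]), np.float64(78.8)]
side0 wood 18 1863 42.2 [array([ 477.6, -330. ]), array([106.2, 283. ]), np.float64(78.8)]
side0 wood 33 909 42.2 [array([ 477.8, -330. ]), array([106.2, 282.8]), np.float64(78.8)]
side0 wood 2 3592 27.7 [array([ 516.5, -185.6]), array([139.5, 190.4]), np.float64(85.0)]
side0 wood 18 793 27.7 [array([ 520.6, -180.3]), array([127.3, 182.9]), np.float64(85.6)]
side0 wood 2 3263 30.1 [array([ 787.3, -171.2]), array([414.7, 133.3]), np.float64(86.3)]
side0 wood 18 465 
[... 2204 characters left out ...]
8.0, -403.0, 2.0], [427.0, -455.0, 0.0], [462.0, -348.0, 116.0], [454.0, -333.0, 117.0], [444.0, -320.0, 115.0], [434.0, -307.0, 113.0], [389.0, -354.0, 29.0], [457.0, -424.0, 1.0], [488.0, -322.0, 116.0], [479.0, -308.0, 115.0], [467.0, -299.0, 108.0], [455.0, -292.0, 98.0], [436.0, -295.0, 73.0], [399.0, -326.0, 7.0], [493.0, -340.0, 56.0], [490.0, -313.0, 73.0], [482.0, -295.0, 77.0], [470.0, -286.0, 70.0], [450.0, -292.0, 39.0], [440.0, -278.0, 38.0], [504.0, -348.0, 6.0], [494.0, -333.0, 7.0], [488.0, -311.0, 16.0], [486.0, -282.0, 38.0]]
table z 0.06470068349582273 [732.59169515  71.7601982    2.9184518 ] [560.87311931 147.41121876  47.49399491] [522.4696978  148.39185079  44.40919788]
```

```bash
python3 - <<'E'
from h import *
p=load('side0')['p']
a=cv2.resize(p[260:460,290:490,::-1],(600,600),interpolation=cv2.INTER_CUBIC)
cv2.imwrite('pics/crop1.png',a)
E
```

```text
(no output)
```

View pics/crop1.png

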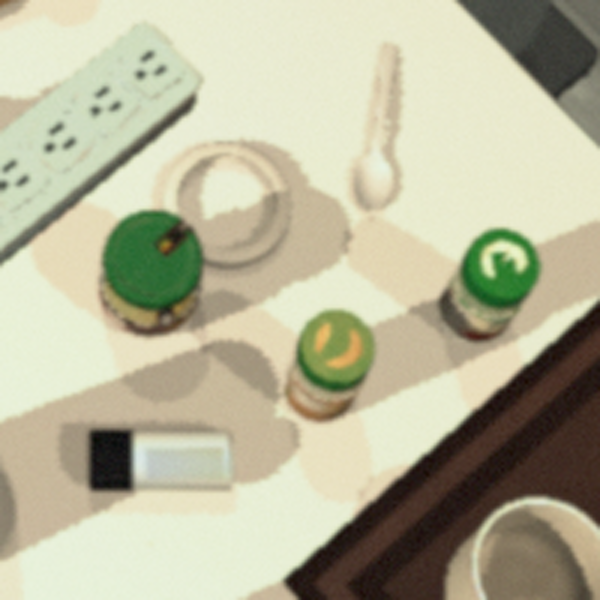

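The crop shows the spoon from the handle tip (388,45) to the bowl tip (376,207), which is side-image (419,275) to (415,329). The ring lies left of it, and spice jar 2's cap is olive at side-image (402,376).

```bash
python3 - <<'E'
from h import *
S=load('side0');C=load('scene0')
WS,WC=cloud(S),cloud(C)
def near(c,r,zl,zh):
    out=[]
    for f,W in ((S,WS),(C,WC)):
        q=W[(f['d']>0)].reshape(-1,3); k=(np.hypot(q[:,0]-c[0],q[:,1]-c[1])<r)&(q[:,2]>zl)&(q[:,2]<zh); out.append(q[k])
    return out
for nm,c,zl in [('spiceB',(454,382),103),('spice2',(575,360),101),('mustard',(614,243),80),('spice_c',(497,0),106),('honey',(462,-320),112)]:
    for q in near(c,55,zl,122):
        if len(q)<10: print(nm,len(q));continue
        lo,hi=np.percentile(q[:,:2],[2,98],axis=0); print(nm,len(q),'mid',((lo+hi)/2).round(1),'mean',q.mean(0).round(1),'ext',(hi-lo).round())
for nm,c,r,zl,zh,a,L,B in [('spice_tray',(518,-15),160,34,46,-15.5,262,74),('jar_tray',(478,-330),165,34,46,-11.2,282,98),('spoon_tray',(520,-180),125,21,31,-4.4,182,122)]:
    for q in near(c,r,zl,zh):
        t=np.radians(a);u=np.array([np.cos(t),np.sin(t)]);v=np.array([-u[1],u[0]])
        e=q[:,:2]-c; x,y=e@u,e@v
        k=(abs(x)<L/2+12)&(abs(y)<B/2+12); x,y=x[k],y[k]
        # side walls: points near y=+-(B/2-3); refine angle by line fits
        res=[]
        for s in (1,-1):
            m=abs(y-s*(B/2-3))<11; m&=abs(x)<L/2-10
            if m.sum()>15:
                p=np.polyfit(x[m],y[m],1); res.append((s,m.sum(),np.round(np.degrees(np.arctan(p[0])),2),round(p[1],1)))
            m=abs(x-s*(L/2-3))<11; m&=abs(y)<B/2-8
            if m.sum()>8: res.append(('end',s,m.sum(),np.median(x[m]).round(1)))
        print(nm,L/2-3,B/2-3,res)
for u,v in [(419.3,275),(415.3,329),(417.3,302)]: print('spoon',ray(S,u,v,5).round(1))
for u,v in [(402.3,375.7)]: print('spice2 cap',ray(S,u,v,106).round(1))
a=cv2.resize(S['p'][140:280,190:370,::-1],(800,622)[:2],interpolation=cv2.INTER_CUBIC)[:600]
b=cv2.resize(C['p'][290:370,240:380,::-1],(700,400),interpolation=cv2.INTER_CUBIC)
cv2.imwrite('pics/c2.png',a)
E
```

```text
spiceB 430 mid [453.  382.5] mean [453.2 382.5 106.3] ext [41. 40.]
spiceB 453 mid [456.  382.6] mean [455.8 383.2 106.6] ext [41. 41.]
spice2 498 mid [566.8 357.4] mean [567.1 357.4 105.8] ext [41. 40.]
spice2 397 mid [569.5 357.8] mean [568.9 358.9 106.4] ext [41. 41.]
mustard 839 mid [612.7 241.9] mean [612.9 242.2  84.6] ext [56. 56.]
mustard 551 mid [615.4 242.3] mean [615.3 243.5  85.3] ext [57. 58.]
spice_c 348 mid [493.9  -9.8] mean [494.3  -9.9 111.5] ext [40. 41.]
spice_c 209 mid [497.8 -11.3] mean [497.   -8.1 112. ] ext [40. 43.]
honey 499 mid [ 456.7 -325.3] mean [ 456.7 -324.8  115.7] ext [59. 59.]
honey 250 mid [ 460.7 -325.8] mean [ 460.7 -323.6  116.4] ext [59. 62.]
spice_tray 128.0 34.0 [(1, np.int64(381), np.float64(-0.12), np.float64(35.2)), ('end', 1, np.int64(39), np.float64(128.9)), (-1, np.int64(298), np.float64(-0.15), np.float64(-32.6)), ('end', -1, np.int64(32), np.float64(-127.1))]
spice_tray 128.0 34.0 [(1, np.int64(324), np.float64(0.13), np.float64(36.5)), ('end', 1, np.int64(31), np.float64(131.3)), (-1, np.int64(221), np.float64(-0.02), np.float64(-31
[... 372 characters left out ...]
int64(36), np.float64(141.7)), (-1, np.int64(159), np.float64(-0.11), np.float64(-44.9)), ('end', -1, np.int64(33), np.float64(-133.2))]
spoon_tray 88.0 58.0 [(1, np.int64(205), np.float64(-0.64), np.float64(58.8)), ('end', 1, np.int64(83), np.float64(88.3)), (-1, np.int64(214), np.float64(-0.77), np.float64(-56.9)), ('end', -1, np.int64(82), np.float64(-87.2))]
spoon_tray 88.0 58.0 [(1, np.int64(113), np.float64(-0.9), np.float64(59.1)), ('end', 1, np.int64(56), np.float64(92.6)), (-1, np.int64(157), np.float64(-0.94), np.float64(-56.3)), ('end', -1, np.int64(52), np.float64(-83.6))]
spoon [364.1 207.7   5. ]
spoon [452.9 291.    5. ]
spoon [409.5 250.3   5. ]
spice2 cap [567.5 358.1 106. ]
```

Call:
{"method": "move_arm", "body": {"deltas": [[40,0,-10,0.12],[40,0,-10,0.12],[40,0,0,0.12],[40,0,0,0.12],[40,0,0,0.12],[30,-20,0,0.12],[30,-30,0,0.12],[20,-30,0,0.12],[0,-40,0,0.12],[0,-40,0,0.12]], "grip": 85}}

```text
clock: 0.98
tool_pos: [530.2, -526.4, 250.2]
eef_rot: [3.141, 0.001, -0.942]
force: [0.2, -0.3, -0.2]
opening: 0.991
grasp_force: 0.0
```

View pics/c2.png

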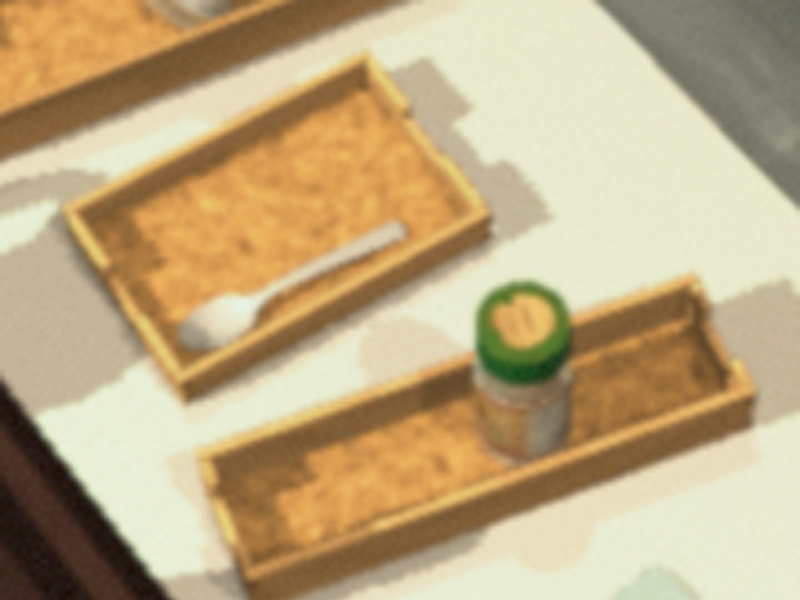

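The crop shows the tray's own spoon at about crop (185,340) to (405,230), on the tray's +y side, and spice_c standing clear of both ends of its tray. Next I write a planner that turns waypoints into rows, then move over the first spice jar.

```bash
cat >> h.py <<'E'
def plan(*wps,step=36,cur=None):
    """rows from the present pose through waypoints (x,y,z,yaw)"""
    from workcell import sensors
    import json
    s=sensors.read_state(); P=np.array(s['tool_pos']); Y=s['eef_rot'][2]
    if cur is not None: P,Y=np.array(cur[:3],float),cur[3]
    rows=[]
    for w in wps:
        w=np.array(w,float); dy=(w[3]-Y+np.pi)%(2*np.pi)-np.pi if len(w)<5 else w[4]
        n=int(max(np.ceil(np.linalg.norm(w[:3]-P)/step),np.ceil(abs(dy)/.115),1)); P0,Y0=P.copy(),Y
        for i in range(1,n+1):
            g=P0+(w[:3]-P0)*i/n; gy=Y0+dy*i/n; e=g-P
            c,si=np.cos(Y),np.sin(Y)
            r=[round(c*e[0]+si*e[1]),round(si*e[0]-c*e[1]),round(-e[2]),round(-(gy-Y),2)]
            P=P+[c*r[0]+si*r[1],si*r[0]-c*r[1],-r[2]]; Y-=r[3]; rows.append(r)
    for i in range(0,len(rows),10): print(json.dumps(rows[i:i+10]))
    print('end',P.round(1),round(Y,3))
E
python3 -c "
from h import *
plan((580,-200,250,-.5),(600,120,220,0),(455,382.5,200,.3))"
```

```text
[[-23, -23, 0, -0.04], [-23, -24, 0, -0.05], [-21, -26, 0, -0.04], [-20, -26, 0, -0.05], [-19, -27, 0, -0.04], [-18, -28, 0, -0.05], [-17, -28, 0, -0.04], [-15, -30, 0, -0.04], [-14, -29, 0, -0.05], [-13, -31, 0, -0.04]]
[[-15, -32, 3, -0.06], [-13, -33, 4, -0.05], [-12, -34, 3, -0.06], [-9, -34, 3, -0.05], [-8, -35, 4, -0.06], [-5, -35, 3, -0.05], [-4, -36, 3, -0.06], [-2, -35, 4, -0.06], [0, -36, 3, -0.05], [-16, -29, 2, -0.03]]
[[-15, -30, 2, -0.04], [-14, -30, 3, -0.03], [-14, -30, 2, -0.03], [-12, -31, 2, -0.04], [-11, -32, 2, -0.03], [-10, -32, 3, -0.03], [-9, -32, 2, -0.04], [-8, -32, 2, -0.03]]
end [454.6 382.5 200.2] 0.298
```

Call:
{"method": "move_arm", "body": {"deltas": [[-23,-23,0,-0.04],[-23,-24,0,-0.05],[-21,-26,0,-0.04],[-20,-26,0,-0.05],[-19,-27,0,-0.04],[-18,-28,0,-0.05],[-17,-28,0,-0.04],[-15,-30,0,-0.04],[-14,-29,0,-0.05],[-13,-31,0,-0.04]]}}

```text
clock: 1.82
tool_pos: [576.4, -199.1, 251.1]
eef_rot: [3.141, 0.0, -0.493]
force: [1.5, 0.1, 0.3]
opening: 0.994
grasp_force: 0.0
```

Call:
{"method": "move_arm", "body": {"deltas": [[-15,-32,3,-0.06],[-13,-33,4,-0.05],[-12,-34,3,-0.06],[-9,-34,3,-0.05],[-8,-35,4,-0.06],[-5,-35,3,-0.05],[-4,-36,3,-0.06],[-2,-35,4,-0.06],[0,-36,3,-0.05],[-16,-29,2,-0.03]]}}

```text
clock: 2.65
tool_pos: [579.2, 151.1, 218.3]
eef_rot: [-3.141, 0.0, 0.038]
force: [-0.7, 1.5, -0.6]
opening: 0.998
grasp_force: 0.0
```

Call:
{"method": "move_arm", "body": {"deltas": [[-15,-30,2,-0.04],[-14,-30,3,-0.03],[-14,-30,2,-0.03],[-12,-31,2,-0.04],[-11,-32,2,-0.03],[-10,-32,3,-0.03],[-9,-32,2,-0.04],[-8,-32,2,-0.03],[0,0,0,0]]}}

```text
clock: 3.4
tool_pos: [442.1, 387.3, 201.1]
eef_rot: [-3.138, 0.002, 0.316]
force: [-0.8, 0.3, 0.9]
opening: 0.998
grasp_force: 0.0
```

```bash
cat >> h.py <<'E'
def wrist(tag):
    from workcell import grab_frame, calibration, sensors
    c=calibration('wrist'); p,d=grab_frame('wrist')
    np.savez(f'pics/{tag}.npz',p=p,d=d,**c); cv2.imwrite(f'pics/{tag}.png',p[...,::-1]); return load(tag)
def caps(f,c,r,zl,zh):
    q=cloud(f)[f['d']>0]; q=q[(np.hypot(q[:,0]-c[0],q[:,1]-c[1])<r)&(q[:,2]>zl)&(q[:,2]<zh)]
    if len(q)<10: print('none');return
    lo,hi=np.percentile(q[:,:2],[2,98],axis=0); print(len(q),'mid',((lo+hi)/2).round(1),'mean',q.mean(0).round(1),'ext',(hi-lo).round())
E
python3 - <<'E'
from h import *
f=wrist('w1'); caps(f,(455,382),45,100,112)
from workcell import sensors
s=sensors.read_state();print(s['tool_pos'],s['joint_positions'])
plan((455,382.5,48,.3))
E
```

```text
3649 mid [455.5 380.3] mean [455.9 380.5 105.9] ext [40. 40.]
[444.52029044 384.35770579 201.02483566] [-0.33646301  0.27209693 -0.53705232  1.63965838  0.14241703  1.26975004
 -2.15876018]
[[2, 1, 31, 0.0], [2, 1, 30, 0.0], [2, 1, 31, 0.01], [2, 1, 30, -0.0], [1, 1, 31, 0.0]]
end [454.6 382.3  48. ] 0.302
```

View pics/w1.png

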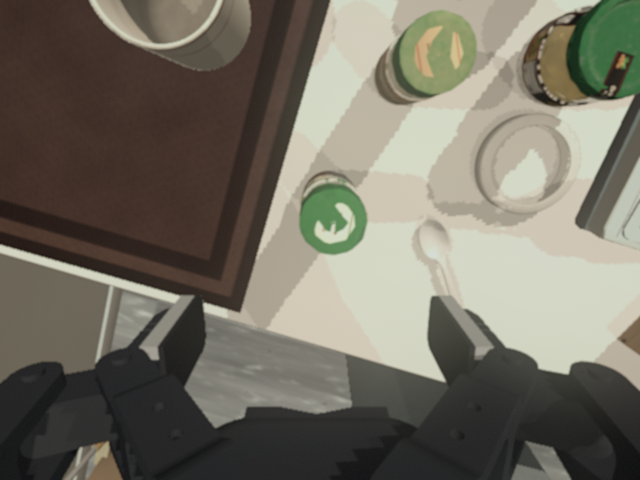

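The wrist view shows the jar's cap at (333,215) between the fingers' lines, with the spoon at (435,250) and the ring and mustard to the right. The wrist estimate agrees with the other cameras within 2 mm. I align over the jar and descend.

Call:
{"method": "move_arm", "body": {"deltas": [[9,6,5,0],[0,0,10,0],[0,0,20,0],[0,0,20,0],[0,0,0,0]]}}

```text
clock: 3.87
tool_pos: [457.9, 374.1, 141.4]
eef_rot: [3.139, 0.006, 0.301]
force: [-0.7, -0.7, -0.7]
opening: 0.995
grasp_force: 0.0
```

```bash
python3 -c "
from h import *
plan((455.2,381.5,48,.3),step=25)"
```

```text
[[0, -2, 23, 0.0], [0, -2, 24, 0.0], [0, -2, 23, 0.0], [0, -2, 23, 0.0]]
end [455.5 381.7  48.4] 0.301
```

Call:
{"method": "move_arm", "body": {"deltas": [[0,0,0,0],[0,0,0,0],[0,0,0,0]]}}

```text
clock: 4.12
tool_pos: [459.0, 377.9, 147.5]
eef_rot: [-3.141, -0.002, 0.304]
force: [0.2, 0.9, 0.8]
opening: 0.996
grasp_force: 0.0
```

Call:
{"method": "move_arm", "body": {"deltas": [[0,0,0,0],[0,0,0,0],[0,0,0,0]]}}

```text
clock: 4.37
tool_pos: [458.3, 378.0, 146.9]
eef_rot: [-3.141, -0.001, 0.305]
force: [-0.3, -0.8, -0.1]
opening: 0.996
grasp_force: 0.0
```

```bash
python3 -c "
from h import *
plan((455.2,381.5,48,.3),step=25)"
```

```text
[[0, -1, 25, 0.0], [-1, -1, 24, 0.0], [0, -1, 25, 0.0], [-1, -1, 25, 0.0]]
end [455.2 381.2  47.9] 0.305
```

Call:
{"method": "move_arm", "body": {"deltas": [[-1,-2,20,0],[-1,-2,20,0],[0,0,20,0],[0,0,20,0],[0,0,19,0],[0,0,0,0],[0,0,0,0],[0,0,0,0]]}}

```text
clock: 5.03
tool_pos: [455.5, 381.7, 48.6]
eef_rot: [-3.141, -0.001, 0.305]
force: [-0.2, 0.1, -0.2]
opening: 0.999
grasp_force: 0.0
```

Call:
{"method": "move_arm", "body": {"deltas": [[0,0,0,0],[0,0,0,0],[0,0,0,0],[0,0,0,0],[0,0,0,0],[0,0,0,0],[0,0,0,0],[0,0,0,0]], "grip": 38, "squeeze": 30}}

```text
clock: 5.7
tool_pos: [455.6, 381.3, 48.4]
eef_rot: [-3.141, -0.001, 0.304]
force: [-0.9, -0.5, 5.1]
opening: 0.525
grasp_force: 29.2
```

```bash
python3 -c "
from h import *
plan((456,380,200,.3),(560,200,220,0),(555,-23,220,-.27))"
```

```text
[[0, 0, -30, 0.0], [0, 1, -31, 0.0], [0, 0, -30, 0.0], [0, 0, -30, 0.0], [0, 0, -31, 0.0], [8, 34, -3, 0.05], [9, 33, -4, 0.05], [11, 33, -3, 0.05], [12, 33, -3, 0.05], [14, 31, -3, 0.05]]
[[16, 31, -4, 0.05], [-1, 32, 0, 0.04], [1, 32, 0, 0.04], [1, 32, 0, 0.04], [3, 31, 0, 0.04], [4, 32, 0, 0.04], [6, 31, 0, 0.04], [7, 32, 0, 0.03]]
end [555.2 -23.4 220.4] -0.266
```

Call:
{"method": "move_arm", "body": {"deltas": [[0,0,-20,0],[0,0,-31,0],[0,0,-30,0],[0,0,-30,0],[0,0,-31,0],[8,34,-8,0.05],[9,33,-4,0.05],[11,33,-3,0.05],[12,33,-3,0.05],[14,31,-3,0.05]]}}

```text
clock: 6.53
tool_pos: [542.0, 229.3, 210.8]
eef_rot: [3.141, -0.0, 0.052]
force: [1.1, -0.3, -0.8]
opening: 0.524
grasp_force: 29.6
```

Call:
{"method": "move_arm", "body": {"deltas": [[16,31,-4,0.05],[-1,32,0,0.04],[1,32,0,0.04],[1,32,0,0.04],[3,31,0,0.04],[4,32,0,0.04],[6,31,0,0.04],[7,30,0,0.03]]}}

```text
clock: 7.2
tool_pos: [554.4, -22.4, 214.6]
eef_rot: [-3.142, -0.0, -0.268]
force: [0.1, -0.8, -1.2]
opening: 0.521
grasp_force: 29.6
```

Call:
{"method": "move_arm", "body": {"deltas": [[0,0,0,0],[0,0,0,0],[0,0,0,0],[0,0,0,0]]}}

```text
clock: 7.53
tool_pos: [554.8, -19.2, 214.4]
eef_rot: [-3.141, 0.0, -0.263]
force: [-0.3, -0.7, -1.3]
opening: 0.52
grasp_force: 29.7
```

```bash
python3 - <<'E'
from h import *
from workcell import sensors
print(sensors.read_state()['joint_positions'].round(2))
f=wrist('w2'); W=cloud(f)
caps(f,(496,-10),40,104,116)
plan((554.4,-23,54,-.27),step=25)
E
```

```text
[ 0.15  0.16 -0.22  1.71  0.04  1.27 -1.91]
none
[[0, 1, 23, 0.0], [0, 0, 23, 0.0], [0, 1, 23, 0.0], [0, 0, 23, 0.0], [0, 1, 23, 0.01], [1, 0, 22, -0.0], [0, 1, 23, -0.0]]
end [554.7 -23.3  54.4] -0.273
```

View pics/w2.png

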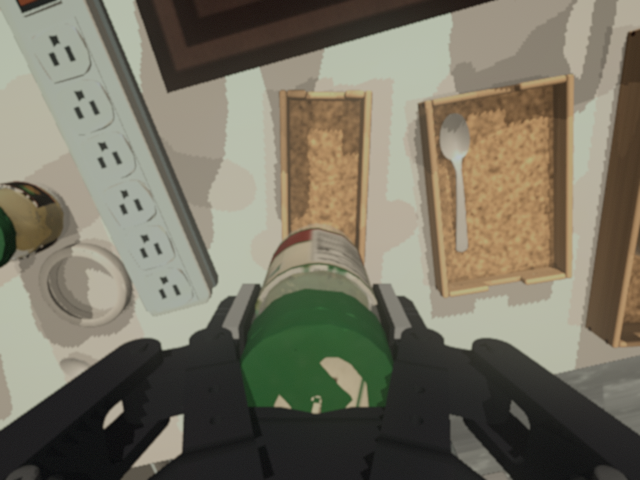

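The wrist view shows the jar held upright at (315,300), with the spice tray ahead at columns 285-370. The spoon tray is at right with its own spoon at (457,180). I check the tray's walls from this view.

```bash
python3 - <<'E'
from h import *
f=load('w2'); W=cloud(f)[f['d']>0]
for nm,c,zl,zh,a,L,B in [('spice',(520.7,-13.7),34,47,-15.5,262,74),('spoon',(522.6,-179),20,32,-5.2,182,122)]:
    t=np.radians(a);u=np.array([np.cos(t),np.sin(t)]);v=np.array([-u[1],u[0]])
    q=W[(W[:,2]>zl)&(W[:,2]<zh)]; e=q[:,:2]-c; x,y=e@u,e@v
    for s in (1,-1):
        m=(abs(y-s*(B/2-3))<10)&(abs(x)<L/2-10); 
        if m.sum()>20: p=np.polyfit(x[m],y[m],1); print(nm,'side',s,m.sum(),p.round(3),np.median(q[m,2]).round(1))
        m=(abs(x-s*(L/2-3))<12)&(abs(y)<B/2-8)
        if m.sum()>20: print(nm,'end',s,m.sum(),np.median(x[m]).round(1))
q=W[(W[:,2]>8)&(W[:,2]<17)]; e=q[:,:2]-c; x,y=e@u,e@v; m=(abs(x)<78)&(abs(y)<45); 
print('spoon_c',m.sum(),np.percentile(x[m],[3,97]).round(),np.percentile(y[m],[5,95]).round())
E
```

```text
spice side 1 989 [-2.000e-03  3.041e+01] 39.9
spice end 1 331 129.3
spice side -1 1157 [ 2.0000e-03 -3.7193e+01] 39.8
spoon side 1 1422 [3.0000e-03 5.4962e+01] 25.6
spoon end 1 704 89.3
spoon side -1 1866 [ 4.0000e-03 -6.0431e+01] 25.3
spoon end -1 608 -84.8
spoon_c 1867 [-46.  74.] [18. 40.]
```

Call:
{"method": "move_arm", "body": {"deltas": [[1,2,20,0],[1,2,25,0],[0,1,25,0],[0,1,25,0],[0,0,25,0],[0,0,20,0],[0,0,0,0],[0,0,0,0],[0,0,0,0]]}}

```text
clock: 8.33
tool_pos: [556.1, -26.3, 75.7]
eef_rot: [-3.141, -0.002, -0.264]
force: [0.8, 0.3, -0.2]
opening: 0.526
grasp_force: 29.8
```

```bash
python3 -c "
from h import *
plan((553.9,-25,54,-.27),step=15)"
```

```text
[[-1, 0, 11, 0.0], [-2, -1, 11, 0.01]]
end [553.5 -24.6  53.7] -0.274
```

Call:
{"method": "move_arm", "body": {"deltas": [[-1,0,7,0],[-1,0,7,0],[0,0,6,0],[0,0,0,0],[0,0,0,0],[0,0,1,0],[0,0,0,0]]}}

```text
clock: 8.92
tool_pos: [553.4, -26.5, 54.1]
eef_rot: [3.142, -0.0, -0.265]
force: [-3.7, 0.2, 8.3]
opening: 0.521
grasp_force: 30.0
```

Contact with the floor (8 N). I release and rise.

Call:
{"method": "move_arm", "body": {"deltas": [[0,0,0,0],[0,0,0,0],[0,0,0,0],[0,0,0,0],[0,0,-15,0],[0,0,-30,0],[0,0,-40,0],[0,0,-40,0],[0,0,-40,0],[0,0,0,0]], "grip": 75}}

```text
clock: 9.75
tool_pos: [556.9, -26.4, 226.9]
eef_rot: [-3.139, -0.012, -0.265]
force: [1.1, 1.2, 0.1]
opening: 0.876
grasp_force: 0.0
```

```bash
python3 - <<'E'
from h import *
f=wrist('w3'); caps(f,(553,-26),40,104,118)
plan((570,190,215,0),(567,355,180,.3))
E
```

```text
3337 mid [544.6 -27.4] mean [551.3 -26.9 111.6] ext [59. 40.]
[[-6, -30, 1, -0.04], [-5, -31, 1, -0.04], [-4, -31, 1, -0.03], [-3, -31, 2, -0.04], [-1, -30, 1, -0.04], [0, -31, 1, -0.04], [1, -31, 1, -0.04], [-1, -33, 7, -0.06], [2, -33, 7, -0.06], [3, -33, 7, -0.06]]
[[6, -33, 7, -0.06], [7, -32, 7, -0.06]]
end [566.8 355.  180.1] 0.305
```

Call:
{"method": "move_arm", "body": {"deltas": [[-6,-30,1,-0.04],[-5,-31,1,-0.04],[-4,-31,1,-0.03],[-3,-31,2,-0.04],[-1,-30,1,-0.04],[0,-31,1,-0.04],[1,-31,1,-0.04],[-1,-33,7,-0.06],[2,-33,7,-0.06],[3,-33,7,-0.06]], "grip": 85}}

```text
clock: 10.63
tool_pos: [565.0, 289.9, 187.9]
eef_rot: [3.141, 0.001, 0.187]
force: [1.4, -0.8, 0.7]
opening: 0.996
grasp_force: 0.0
```

Call:
{"method": "move_arm", "body": {"deltas": [[6,-33,7,-0.06],[7,-32,7,-0.06],[0,0,0,0],[0,0,0,0],[0,0,0,0]]}}

```text
clock: 11.05
tool_pos: [564.1, 354.4, 174.1]
eef_rot: [3.141, 0.002, 0.305]
force: [-0.4, -1.1, 1.0]
opening: 0.994
grasp_force: 0.0
```

```bash
python3 - <<'E'
from h import *
f=wrist('w4'); caps(f,(568,356),40,100,112)
plan((568,356,48,.3),step=25)
E
```

```text
4464 mid [569.7 355.2] mean [570.2 355.4 105.8] ext [41. 40.]
[[1, 0, 21, 0.0], [0, 0, 21, 0.0], [1, -1, 21, 0.0], [1, 0, 21, 0.0], [0, 0, 22, 0.0], [1, 0, 21, 0.0]]
end [568.2 355.8  47.7] 0.303
```

Call:
{"method": "move_arm", "body": {"deltas": [[3,0,16,0],[2,0,22,0],[0,0,22,0],[0,0,22,0],[0,0,22,0],[0,0,21,0],[0,0,0,0],[0,0,0,0],[0,0,0,0]]}}

```text
clock: 11.85
tool_pos: [570.1, 356.1, 51.9]
eef_rot: [-3.141, -0.002, 0.303]
force: [-0.1, 0.3, 0.4]
opening: 0.994
grasp_force: 0.0
```

Call:
{"method": "move_arm", "body": {"deltas": [[0,0,0,0],[0,0,0,0],[0,0,0,0],[0,0,0,0],[0,0,0,0],[0,0,0,0],[0,0,0,0],[0,0,0,0]], "grip": 38}}

```text
clock: 12.52
tool_pos: [569.8, 356.6, 51.6]
eef_rot: [-3.141, -0.002, 0.305]
force: [-1.1, -1.6, 5.6]
opening: 0.526
grasp_force: 30.4
```

```bash
python3 -c "
from h import *
u=np.array([.964,-.267]);c=np.array([520.7,-13.7])
for p in [(496,-10.3),(552,-27)]: print((np.array(p)-c)@u)
plan((569,354,200,.3),(600,180,215,0),(609,-39.5,215,-.27))"
```

```text
-24.71860000000004
33.72429999999996
[[0, 0, -30, 0.0], [-1, 1, -29, 0.0], [0, 0, -30, 0.0], [0, 1, -30, 0.0], [-1, 0, -29, 0.0], [-4, 35, -3, 0.06], [-3, 35, -3, 0.06], [0, 36, -3, 0.06], [2, 35, -3, 0.06], [4, 35, -3, 0.06]]
[[1, 31, 0, 0.04], [3, 32, 0, 0.04], [3, 31, 0, 0.04], [5, 31, 0, 0.04], [6, 31, 0, 0.04], [8, 30, 0, 0.04], [8, 31, 0, 0.03]]
end [608.6 -39.8 214.6] -0.265
```

Call:
{"method": "move_arm", "body": {"deltas": [[0,0,-20,0],[-1,1,-30,0],[0,0,-30,0],[0,1,-30,0],[-1,0,-34,0],[-4,35,-6,0.06],[-3,35,-3,0.06],[0,36,-3,0.06],[2,35,-3,0.06],[4,35,-3,0.06]]}}

```text
clock: 13.35
tool_pos: [599.2, 178.4, 212.6]
eef_rot: [3.142, -0.0, 0.002]
force: [0.7, -0.2, -0.6]
opening: 0.525
grasp_force: 31.2
```

Call:
{"method": "move_arm", "body": {"deltas": [[1,31,0,0.04],[3,32,0,0.04],[3,31,0,0.04],[5,31,0,0.04],[6,31,0,0.04],[8,30,0,0.04],[8,31,0,0.03],[0,0,0,0],[0,0,0,0],[0,0,0,0]]}}

```text
clock: 14.18
tool_pos: [607.9, -39.5, 212.3]
eef_rot: [-3.141, 0.0, -0.265]
force: [0.1, -0.5, -0.9]
opening: 0.534
grasp_force: 31.3
```

```bash
python3 -c "
from h import *
plan((608,-40,78,-.27),step=25)"
```

```text
[[0, 0, 22, 0.0], [0, 0, 23, 0.0], [0, 0, 22, 0.0], [0, 0, 23, 0.0], [0, 0, 22, 0.0], [0, 0, 22, 0.01]]
end [607.9 -39.5  78.3] -0.275
```

Call:
{"method": "move_arm", "body": {"deltas": [[0,0,20,0],[0,0,23,0],[0,0,22,0],[0,0,23,0],[0,0,22,0],[0,0,22,0],[0,0,0,0],[0,0,0,0],[0,0,0,0]]}}

```text
clock: 14.93
tool_pos: [608.9, -39.0, 81.8]
eef_rot: [-3.141, -0.001, -0.264]
force: [0.5, -0.7, -0.6]
opening: 0.523
grasp_force: 31.3
```

Call:
{"method": "move_arm", "body": {"deltas": [[0,0,7,0],[0,0,7,0],[0,0,6,0],[0,0,0,0],[0,0,0,0],[0,0,2,0],[0,0,0,0],[0,0,0,0]]}}

```text
clock: 15.6
tool_pos: [608.2, -40.1, 58.4]
eef_rot: [-3.142, -0.0, -0.265]
force: [0.2, 0.3, -0.9]
opening: 0.524
grasp_force: 31.3
```

Call:
{"method": "move_arm", "body": {"deltas": [[0,0,2,0],[0,0,0,0],[0,0,0,0]]}}

```text
clock: 15.85
tool_pos: [608.8, -40.2, 57.6]
eef_rot: [-3.141, -0.002, -0.265]
force: [-1.9, 0.2, 6.5]
opening: 0.523
grasp_force: 31.7
```

Call:
{"method": "move_arm", "body": {"deltas": [[0,0,0,0],[0,0,0,0],[0,0,0,0],[0,0,0,0],[0,0,-15,0],[0,0,-30,0],[0,0,-40,0],[0,0,-40,0],[0,0,-40,0],[0,0,0,0]], "grip": 75}}

```text
clock: 16.68
tool_pos: [611.6, -39.9, 230.4]
eef_rot: [-3.139, -0.012, -0.265]
force: [2.2, -0.7, 1.0]
opening: 0.878
grasp_force: 0.0
```

```bash
python3 - <<'E'
from h import *
f=wrist('w5'); caps(f,(608,-40),26,104,118); caps(f,(553,-27),26,104,118)
plan((614.3,100,220,.0),(614.3,241,170,.3))
E
```

```text
3013 mid [608.6 -41.9] mean [609.1 -41.9 111.7] ext [41. 40.]
2677 mid [553.9 -27.7] mean [554.9 -27.9 111.5] ext [41. 40.]
[[-8, -34, 2, -0.07], [-6, -35, 1, -0.06], [-4, -34, 2, -0.07], [-1, -35, 1, -0.07], [0, -28, 10, -0.06], [2, -28, 10, -0.06], [3, -29, 10, -0.06], [6, -27, 10, -0.06], [6, -28, 10, -0.06]]
end [613.9 241.2 170.5] 0.305
```

View pics/w5.png

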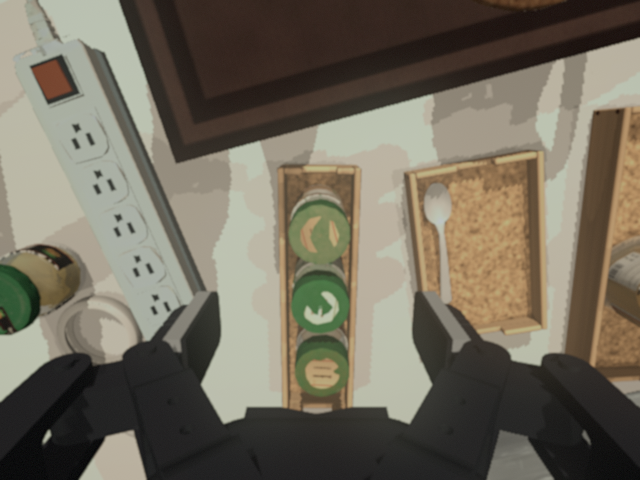

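The wrist view shows all three spice jars upright in a row in the narrow tray at (320,230), (320,300) and (322,365). The mustard is at (30,285), clear of the power strip. Next I move over the mustard.

Call:
{"method": "move_arm", "body": {"deltas": [[-8,-34,2,-0.07],[-6,-35,1,-0.06],[-4,-34,2,-0.07],[-1,-35,1,-0.07],[0,-28,10,-0.06],[2,-28,10,-0.06],[3,-29,10,-0.06],[6,-27,10,-0.06],[6,-28,10,-0.06],[0,0,0,0]], "grip": 85.4}}

```text
clock: 17.57
tool_pos: [607.9, 248.1, 161.8]
eef_rot: [-3.138, 0.004, 0.316]
force: [-1.0, 0.1, -0.4]
opening: 0.999
grasp_force: 0.0
```

Call:
{"method": "move_arm", "body": {"deltas": [[0,0,0,0],[0,0,0,0]]}}

```text
clock: 17.73
tool_pos: [611.3, 240.3, 164.4]
eef_rot: [3.141, 0.001, 0.304]
force: [0.5, -0.7, -0.1]
opening: 1.001
grasp_force: 0.0
```

```bash
python3 - <<'E'
from h import *
f=wrist('w6'); caps(f,(614,242),40,79,90)
plan((614.6,241,100,.3),step=20)
E
```

```text
7769 mid [616.5 239.7] mean [617.  239.8  84.5] ext [56. 55.]
[[1, 0, 16, 0.0], [1, 0, 16, 0.0], [0, 0, 17, 0.0], [1, 0, 16, 0.0]]
end [614.6 240.5  99.9] 0.303
```

Call:
{"method": "move_arm", "body": {"deltas": [[2,0,12,0],[2,0,16,0],[0,0,17,0],[0,0,16,0],[0,0,0,0],[0,0,0,0],[0,0,0,0]]}}

```text
clock: 18.37
tool_pos: [615.9, 241.9, 105.1]
eef_rot: [3.142, -0.001, 0.304]
force: [0.4, 0.4, 0.5]
opening: 1.003
grasp_force: 0.0
```

```bash
python3 -c "
from h import *
plan((615.5,240.5,41,.3),step=12)"
```

```text
[[0, 0, 11, 0.0], [0, 0, 10, 0.0], [0, 1, 11, 0.0], [-1, 0, 11, 0.0], [0, 0, 10, 0.0], [0, 0, 11, 0.0]]
end [615.2 240.6  41.1] 0.304
```

Call:
{"method": "move_arm", "body": {"deltas": [[0,1,11,0],[0,0,10,0],[0,0,11,0],[0,0,11,0],[0,0,10,0],[0,0,11,0],[0,0,0,0],[0,0,0,0]]}}

```text
clock: 19.03
tool_pos: [615.0, 241.2, 39.3]
eef_rot: [-3.142, 0.002, 0.305]
force: [1.2, -0.2, 1.0]
opening: 1.001
grasp_force: 0.0
```

Call:
{"method": "move_arm", "body": {"deltas": [[0,0,0,0],[0,0,0,0],[0,0,0,0],[0,0,0,0],[0,0,0,0],[0,0,0,0],[0,0,0,0],[0,0,0,0]], "grip": 54, "squeeze": 40}}

```text
clock: 19.7
tool_pos: [616.3, 241.4, 41.8]
eef_rot: [3.141, -0.002, 0.304]
force: [-1.6, -1.6, 5.2]
opening: 0.732
grasp_force: 43.3
```

```bash
python3 -c "
from h import *
plan((615,240,220,.3),(620,-100,220,0),(553.5,-345.5,220,-.195))"
```

```text
[[0, 0, -36, 0.0], [-1, 0, -35, 0.0], [0, 1, -36, 0.0], [0, 0, -36, 0.0], [-1, 0, -35, 0.0], [-10, 33, 0, 0.03], [-8, 32, 0, 0.03], [-8, 34, 0, 0.03], [-7, 33, 0, 0.03], [-6, 33, 0, 0.03]]
[[-4, 34, 0, 0.03], [-4, 34, 0, 0.03], [-3, 34, 0, 0.03], [-1, 34, 0, 0.03], [-1, 34, 0, 0.03], [-8, 31, 0, 0.02], [-8, 30, 0, 0.03], [-7, 31, 0, 0.02], [-6, 31, 0, 0.03], [-6, 32, 0, 0.02]]
[[-4, 31, 0, 0.03], [-4, 32, 0, 0.02], [-3, 31, 0, 0.03]]
end [ 554.  -345.3  219.8] -0.196
```

Call:
{"method": "move_arm", "body": {"deltas": [[0,0,-20,0],[-1,0,-35,0],[0,1,-36,0],[0,0,-36,0],[-1,0,-40,0],[-10,33,-10,0.03],[-8,32,0,0.03],[-8,34,0,0.03],[-7,33,0,0.03],[-6,33,0,0.03]]}}

```text
clock: 20.53
tool_pos: [615.8, 68.4, 217.7]
eef_rot: [3.141, -0.001, 0.153]
force: [0.3, -0.3, -3.8]
opening: 0.729
grasp_force: 45.5
```

Call:
{"method": "move_arm", "body": {"deltas": [[-4,34,0,0.03],[-4,34,0,0.03],[-3,34,0,0.03],[-1,34,0,0.03],[-1,34,0,0.03],[-8,31,0,0.02],[-8,30,0,0.03],[-7,31,0,0.02],[-6,31,0,0.03],[-6,32,0,0.02]]}}

```text
clock: 21.37
tool_pos: [577.1, -254.9, 217.6]
eef_rot: [-3.141, -0.0, -0.116]
force: [0.4, -0.8, -2.5]
opening: 0.73
grasp_force: 45.5
```

Call:
{"method": "move_arm", "body": {"deltas": [[-4,31,0,0.03],[-4,32,0,0.02],[-3,31,0,0.03],[0,0,0,0],[0,0,0,0],[0,0,0,0],[0,0,0,0]]}}

```text
clock: 21.95
tool_pos: [554.1, -343.8, 217.4]
eef_rot: [-3.141, -0.0, -0.193]
force: [-0.1, -0.1, -2.7]
opening: 0.733
grasp_force: 45.5
```

```bash
python3 - <<'E'
from h import *
f=wrist('w7')
W=cloud(f)[f['d']>0]
for nm,c,zl,zh,a,L,B in [('jar',(480.2,-329.9),34,47,-11.2,282,98)]:
    t=np.radians(a);u=np.array([np.cos(t),np.sin(t)]);v=np.array([-u[1],u[0]])
    q=W[(W[:,2]>zl)&(W[:,2]<zh)]; e=q[:,:2]-c; x,y=e@u,e@v
    for s in (1,-1):
        m=(abs(y-s*(B/2-3))<10)&(abs(x)<L/2-10); 
        if m.sum()>20: p=np.polyfit(x[m],y[m],1); print(nm,'side',s,m.sum(),p.round(3),np.median(q[m,2]).round(1))
        m=(abs(x-s*(L/2-3))<12)&(abs(y)<B/2-8)
        if m.sum()>20: print(nm,'end',s,m.sum(),np.median(x[m]).round(1))
plan((553.5,-346,70,-.195),step=25)
E
```

```text
jar side 1 661 [-3.0000e-03  4.2017e+01] 39.9
jar end 1 479 139.6
jar side -1 720 [ -0.    -49.419] 39.8
[[0, 0, 25, 0.0], [0, 1, 24, 0.0], [0, 0, 25, 0.0], [0, 1, 24, 0.0], [0, 0, 25, 0.0], [0, 0, 24, 0.0]]
end [ 553.8 -345.7   70.4] -0.193
```

View pics/w7.png

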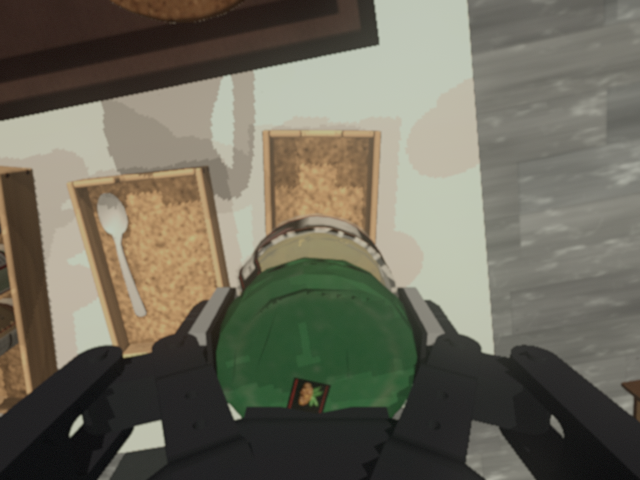

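The mustard is held upright and centred over the wide tray's far half (tray columns 265-380). I lower it.

Call:
{"method": "move_arm", "body": {"deltas": [[0,2,15,0],[0,1,25,0],[0,0,25,0],[0,0,25,0],[0,0,25,0],[0,0,25,0],[0,0,0,0],[0,0,0,0],[0,0,0,0]]}}

```text
clock: 22.75
tool_pos: [554.0, -348.1, 79.1]
eef_rot: [3.141, -0.002, -0.194]
force: [0.3, 0.4, -2.3]
opening: 0.733
grasp_force: 45.5
```

Call:
{"method": "move_arm", "body": {"deltas": [[0,0,9,0],[0,0,9,0],[0,0,6,0],[0,0,0,0],[0,0,0,0]]}}

```text
clock: 23.17
tool_pos: [552.5, -348.1, 52.8]
eef_rot: [-3.141, 0.001, -0.195]
force: [0.1, 0.4, -1.7]
opening: 0.735
grasp_force: 45.4
```

Call:
{"method": "move_arm", "body": {"deltas": [[0,-1,2,0],[0,0,2,0],[0,0,1,0],[0,0,0,0],[0,0,0,0],[0,0,0,0]]}}

```text
clock: 23.67
tool_pos: [553.1, -347.4, 48.4]
eef_rot: [3.142, -0.0, -0.195]
force: [-0.7, -0.4, -2.2]
opening: 0.731
grasp_force: 45.4
```

Call:
{"method": "move_arm", "body": {"deltas": [[0,0,2,0],[0,0,0,0],[0,0,0,0]]}}

```text
clock: 23.92
tool_pos: [553.3, -347.6, 47.8]
eef_rot: [3.141, -0.001, -0.195]
force: [-4.8, 2.3, 8.4]
opening: 0.733
grasp_force: 46.6
```

Call:
{"method": "move_arm", "body": {"deltas": [[0,0,0,0],[0,0,0,0],[0,0,0,0],[0,0,0,0],[0,0,0,0],[0,0,-10,0],[0,0,-25,0],[0,0,-40,0],[0,0,-40,0],[0,0,-40,0]], "grip": 85.4}}

```text
clock: 24.75
tool_pos: [552.7, -347.1, 203.8]
eef_rot: [-3.141, 0.0, -0.195]
force: [0.2, -1.0, -0.5]
opening: 1.002
grasp_force: 0.0
```

```bash
python3 - <<'E'
from h import *
f=wrist('w8'); caps(f,(553,-347),40,80,100); caps(f,(459,-326),45,108,122)
plan((600,-100,220,.2),(560,150,200,.5),(412,249,150,.75))
E
```

```text
6079 mid [ 553.5 -348.6] mean [ 554.1 -348.7   90.4] ext [57. 56.]
6128 mid [ 461.9 -329.9] mean [ 463.  -330.   115.4] ext [59. 58.]
[[-1, -32, -1, -0.05], [1, -31, -1, -0.05], [3, -32, 0, -0.05], [4, -31, -1, -0.05], [6, -31, -1, -0.05], [7, -31, -1, -0.05], [9, -30, -1, -0.05], [10, -30, 0, -0.05], [1, -32, 2, -0.04], [3, -31, 3, -0.03]]
[[4, -32, 2, -0.04], [5, -31, 3, -0.04], [6, -31, 2, -0.03], [7, -31, 3, -0.04], [8, -30, 2, -0.04], [10, -31, 3, -0.04], [-14, -26, 8, -0.04], [-12, -27, 9, -0.04], [-12, -27, 8, -0.04], [-10, -28, 8, -0.04]]
[[-9, -28, 8, -0.04], [-9, -29, 9, -0.05]]
end [411.6 248.9 149.6] 0.755
```

Call:
{"method": "move_arm", "body": {"deltas": [[-1,-32,-1,-0.05],[1,-31,-1,-0.05],[3,-32,0,-0.05],[4,-31,-1,-0.05],[6,-31,-1,-0.05],[7,-31,-1,-0.05],[9,-30,-1,-0.05],[10,-30,0,-0.05],[1,-32,2,-0.04],[3,-31,3,-0.03]]}}

```text
clock: 25.63
tool_pos: [587.4, -34.4, 203.1]
eef_rot: [3.141, -0.001, 0.277]
force: [-0.4, 0.0, -0.6]
opening: 0.997
grasp_force: 0.0
```

Call:
{"method": "move_arm", "body": {"deltas": [[4,-32,2,-0.04],[5,-31,3,-0.04],[6,-31,2,-0.03],[7,-31,3,-0.04],[8,-30,2,-0.04],[10,-31,3,-0.04],[-14,-26,8,-0.04],[-12,-27,9,-0.04],[-12,-27,8,-0.04],[-10,-28,8,-0.04]]}}

```text
clock: 26.47
tool_pos: [457.6, 218.3, 154.4]
eef_rot: [3.141, -0.0, 0.667]
force: [-0.1, 1.2, -0.2]
opening: 1.003
grasp_force: 0.0
```

Call:
{"method": "move_arm", "body": {"deltas": [[-9,-28,8,-0.04],[-9,-29,9,-0.05],[0,0,0,0],[0,0,0,0],[0,0,0,0],[0,0,0,0]]}}

```text
clock: 26.97
tool_pos: [409.9, 249.8, 137.9]
eef_rot: [3.141, -0.001, 0.753]
force: [1.0, -0.1, -0.7]
opening: 0.996
grasp_force: 0.0
```

```bash
python3 - <<'E'
from h import *
f=wrist('w9'); W=cloud(f); ok=f['d']>0
m=ok&(W[...,2]>2.5)&(W[...,2]<16)&(np.hypot(W[...,0]-410,W[...,1]-250)<85)
lab,k=ndimage.label(ndimage.binary_closing(m,iterations=1))
for i in range(1,k+1):
    a=(lab==i)&m
    if a.sum()>200:
        q=W[a]; print(a.sum(),[np.round(x,1) for x in cv2.minAreaRect(q[:,:2].astype(np.float32))],q.mean(0).round(1),np.percentile(q[:,2],97).round(1))
from workcell import sensors; s=sensors.read_state(); print(s['tool_pos'],s['eef_rot'])
E
```

```text
2478 [array([414.9, 244.2]), array([128.5,  26. ]), np.float64(43.3)] [424.8 255.6   6.4] 11.0
[409.83548356 249.82366256 137.74985081] [ 3.14134938e+00 -6.72658200e-04  7.52724932e-01]
```

View pics/w9.png

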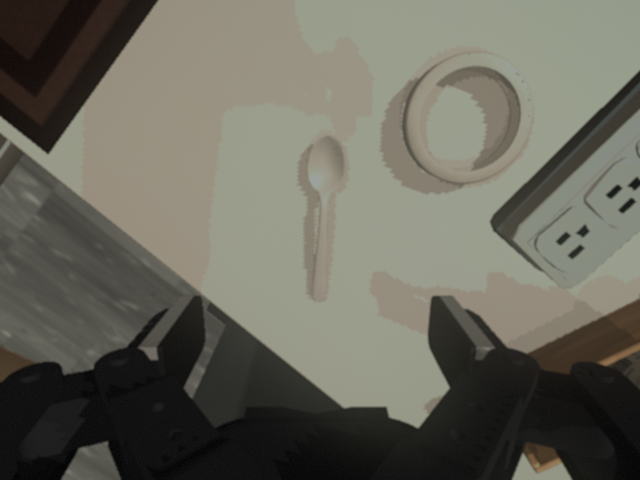

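The view shows the spoon at (320,215), in line with the tool's x axis and roughly centred between the fingers. The ring is well clear to the right. I go down in two stages.

Call:
{"method": "move_arm", "body": {"deltas": [[0,4,15,0],[0,0,25,0],[0,0,25,0],[0,0,25,0],[0,0,20,0],[0,0,8,0],[0,0,0,0],[0,0,0,0],[0,0,0,0],[0,0,0,0]], "grip": 48}}

```text
clock: 27.85
tool_pos: [412.5, 247.9, 20.7]
eef_rot: [3.141, -0.002, 0.754]
force: [-0.7, 0.5, 0.1]
opening: 0.565
grasp_force: 0.0
```

```bash
python3 -c "
from h import *
plan((412.7,246.6,4,.754),step=5)"
```

```text
[[0, 0, 4, 0.0], [0, 1, 4, 0.0], [-1, 0, 5, 0.0], [0, 0, 4, 0.0]]
end [412.5 246.5   3.7] 0.754
```

Call:
{"method": "move_arm", "body": {"deltas": [[0,1,4,0],[0,0,4,0],[0,0,4,0],[0,0,4,0],[0,0,0,0],[0,0,0,0],[0,0,0,0]]}}

```text
clock: 28.43
tool_pos: [412.1, 246.8, 3.3]
eef_rot: [-3.141, 0.0, 0.755]
force: [-0.1, -0.5, -0.2]
opening: 0.563
grasp_force: 0.0
```

Call:
{"method": "move_arm", "body": {"deltas": [[0,0,0,0],[0,0,0,0],[0,0,0,0],[0,0,0,0],[0,0,0,0],[0,0,0,0]], "grip": 8, "squeeze": 20}}

```text
clock: 28.93
tool_pos: [412.3, 247.0, 3.6]
eef_rot: [3.142, -0.0, 0.755]
force: [-1.6, 0.2, 4.6]
opening: 0.226
grasp_force: 19.6
```

```bash
python3 -c "
from h import *
plan((413,246,180,.75),(560,80,190,.3),(521.5,-202,170,-.091))"
```

```text
[[0, 0, -35, 0.0], [0, 0, -36, 0.0], [0, 1, -35, 0.0], [0, 0, -35, 0.0], [0, 0, -35, 0.0], [-1, 32, -1, 0.06], [1, 31, -2, 0.07], [3, 32, -1, 0.06], [5, 31, -2, 0.07], [7, 31, -1, 0.06]]
[[9, 30, -2, 0.07], [12, 30, -1, 0.06], [-15, 32, 2, 0.05], [-14, 33, 3, 0.05], [-12, 34, 2, 0.05], [-10, 34, 3, 0.05], [-9, 34, 2, 0.05], [-6, 35, 3, 0.05], [-5, 36, 2, 0.05], [-4, 35, 3, 0.05]]
end [ 521.1 -202.   169.6] -0.095
```

Call:
{"method": "move_arm", "body": {"deltas": [[0,0,-15,0],[0,0,-36,0],[0,1,-38,0],[0,0,-38,0],[0,0,-38,0],[-1,32,-12,0.06],[1,31,-2,0.07],[3,32,-1,0.06],[5,31,-2,0.07],[7,31,-1,0.06]]}}

```text
clock: 29.77
tool_pos: [518.4, 125.7, 186.5]
eef_rot: [3.141, -0.0, 0.431]
force: [0.7, 1.4, -0.8]
opening: 0.223
grasp_force: 19.4
```

Call:
{"method": "move_arm", "body": {"deltas": [[9,30,-2,0.07],[12,30,-1,0.06],[-15,32,2,0.05],[-14,33,3,0.05],[-12,34,2,0.05],[-10,34,3,0.05],[-9,34,2,0.05],[-6,35,3,0.05],[-5,36,2,0.05],[-4,35,3,0.05]]}}

```text
clock: 30.6
tool_pos: [520.3, -204.2, 169.2]
eef_rot: [3.141, -0.0, -0.098]
force: [2.1, 0.9, -0.6]
opening: 0.222
grasp_force: 19.4
```

Call:
{"method": "move_arm", "body": {"deltas": [[0,0,30,0],[0,0,30,0],[0,0,30,0],[0,0,20,0],[0,0,0,0],[0,0,0,0],[0,0,0,0],[0,0,0,0]]}}

```text
clock: 31.27
tool_pos: [522.2, -202.5, 61.2]
eef_rot: [3.141, -0.003, -0.095]
force: [-0.1, 0.3, -0.0]
opening: 0.222
grasp_force: 19.4
```

```bash
python3 - <<'E'
from h import *
f=wrist('w10')
plan((521.5,-202,12,-.091),step=12)
E
```

```text
[[0, 0, 10, -0.0], [0, 0, 10, -0.0], [0, 0, 9, -0.0], [-1, 0, 10, -0.0], [0, 0, 10, -0.0]]
end [ 521.1 -202.4   12.1] -0.095
```

View pics/w10.png

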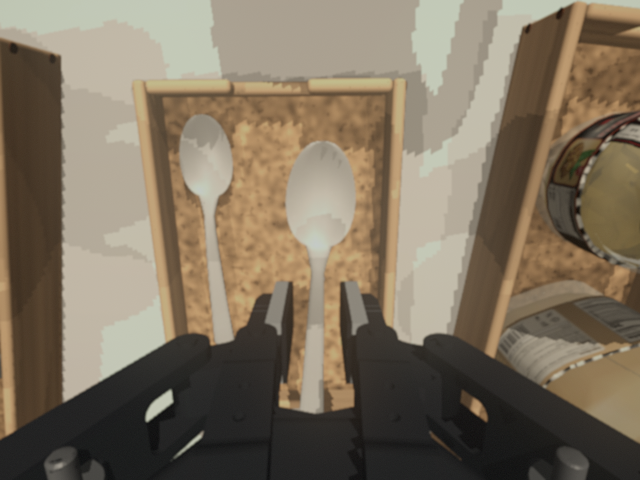

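The loose spoon is held straight over the low tray at (318,210), with the other spoon at (208,160) to its left and free floor on both sides. I lower it.

Call:
{"method": "move_arm", "body": {"deltas": [[0,0,10,0],[0,0,10,0],[0,0,10,0],[0,0,10,0],[0,0,6,0],[0,0,0,0],[0,0,0,0],[0,0,0,0]]}}

```text
clock: 31.98
tool_pos: [521.2, -202.2, 13.5]
eef_rot: [-3.142, -0.0, -0.095]
force: [0.1, -0.4, -0.9]
opening: 0.223
grasp_force: 19.4
```

Call:
{"method": "move_arm", "body": {"deltas": [[0,0,2,0],[0,0,2,0],[0,0,0,0],[0,0,0,0]]}}

```text
clock: 32.32
tool_pos: [521.4, -202.3, 9.7]
eef_rot: [3.141, -0.001, -0.095]
force: [0.5, -0.3, 0.8]
opening: 0.224
grasp_force: 19.5
```

Call:
{"method": "move_arm", "body": {"deltas": [[0,0,0,0],[0,0,0,0],[0,0,0,0],[0,0,0,0],[0,0,-10,0],[0,0,-20,0],[0,0,-35,0],[0,0,-40,0],[0,0,-40,0],[0,0,0,0]], "grip": 30}}

```text
clock: 33.15
tool_pos: [524.9, -203.3, 163.6]
eef_rot: [3.139, -0.012, -0.095]
force: [1.9, -0.5, 0.2]
opening: 0.352
grasp_force: 0.0
```

```bash
python3 - <<'E'
from h import *
from workcell import grab_frame, calibration
f=wrist('w11'); W=cloud(f)
c=np.array([522.6,-180.5]);a=np.radians(-5.2);u=np.array([np.cos(a),np.sin(a)]);v=np.array([-u[1],u[0]])
e=W[...,:2]-c; x,y=e@u,e@v
m=(f['d']>0)&(W[...,2]>8.5)&(W[...,2]<19)&(abs(x)<80)&(abs(y)<50)
lab,k=ndimage.label(ndimage.binary_closing(m,iterations=1))
for i in range(1,k+1):
    s=(lab==i)&m
    if s.sum()>150: print(s.sum(),[np.round(t,1) for t in cv2.minAreaRect(np.stack([x[s],y[s]],1).astype(np.float32))],np.percentile(W[s][:,2],97).round(1))
p,d=grab_frame('side'); cv2.imwrite('pics/side1.png',p[...,::-1]); cc=calibration('side'); np.savez('pics/side1.npz',p=p,d=d,**cc)
g=load('side1')
for q in [(496,-10),(554,-26),(609,-40)]: caps(g,q,26,106,118)
caps(g,(553,-347),40,80,100);caps(g,(459,-326),40,108,122)
E
```

```text
2267 [array([13.2, 33. ]), array([ 26.3, 128.6]), np.float64(89.0)] 17.1
2173 [array([  1.1, -24.3]), array([ 25.6, 129.1]), np.float64(89.4)] 17.0
348 mid [494.4  -9.8] mean [494.8  -9.7 111.5] ext [41. 41.]
352 mid [550.4 -23.9] mean [550.6 -23.5 111.4] ext [41. 41.]
362 mid [605.2 -38.7] mean [605.4 -37.8 111.5] ext [40. 41.]
560 mid [ 549.7 -343.6] mean [ 549.6 -342.1   89.5] ext [57. 59.]
none
```

View pics/side1.png

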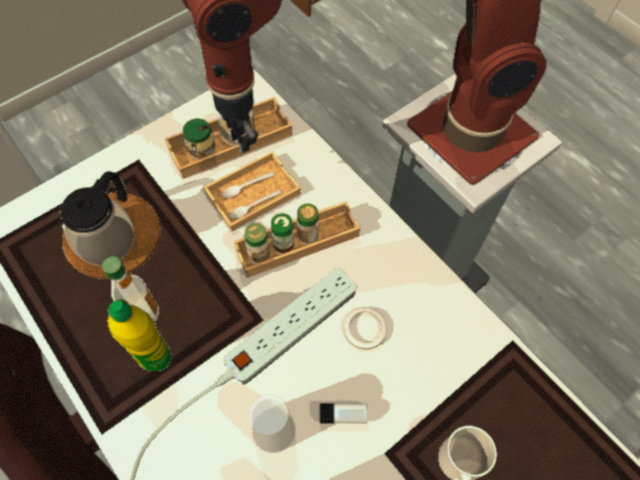

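View pics/w11.png

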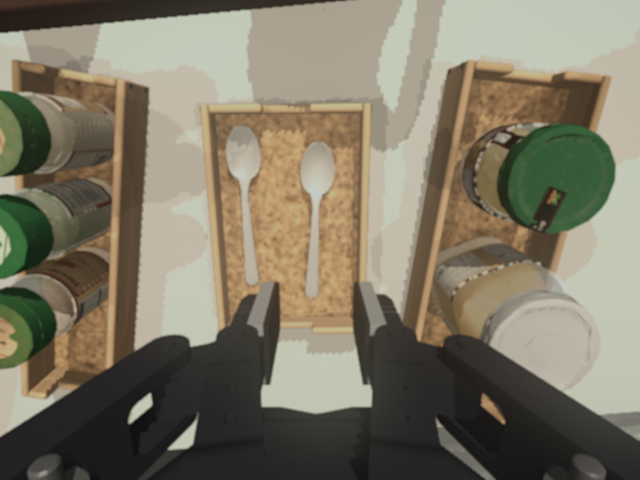

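Both views show three spice jars, the mustard beside the honey, and both spoons lying in the low tray at (245,205) and (317,215). Everything is upright and the gripper is clear, so I hand in.

Call:
{"method": "move_arm", "body": {"deltas": [[0,0,-20,0],[0,0,-10,0],[0,0,0,0],[0,0,0,0],[0,0,0,0]]}}

```text
clock: 33.67
tool_pos: [520.5, -202.0, 183.2]
eef_rot: [-3.141, 0.001, -0.095]
force: [-0.0, 0.3, -0.4]
opening: 0.347
grasp_force: 0.0
```

```bash
python3 -c "
from workcell import robot
print(robot.sign_off())"
```

```text
the job is handed in; nothing more can be done
None
```

The job is handed in at about 34 s: both loose spice jars, the mustard and the teaspoon are in their own trays, with the jars upright, but sign-off returned no verdict.

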